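Set out the sample cups and uncap a jar of unknown thread hand

TASK

Get ready to pour a sample: first line up the three yellow cups upright in the row of printed rings on the grey mat, one centred in each ring. Then open the jar in the blue holder - its cap may unscrew either way, so try both ways to find out which - and lift the cap straight up until it is well clear (5 to 15 cm up), finishing with the gripper still holding it level and still above the jar. Leave the jar in the white holder closed and everything else where it is.

Things in the scene. Friction and masses are not known exactly. Their poses are not given: they have to be found in the camera images.
- mat: (All sizes in mm.) Grey pouring mat fixed to the table, 240 (its x) by 300 (its y), 3 thick. Origin: centre of its underside. Three white printed rings (outer dia 52) form a row along its y on its +x half.
- ring1 (a point): Centre of a printed ring on the mat's top face (3 above the table), at x +45, y -75 in the mat's frame
- ring2 (a point): Centre of a printed ring on the mat's top face (3 above the table), at x +45, y 0 in the mat's frame
- ring3 (a point): Centre of a printed ring on the mat's top face (3 above the table), at x +45, y 75 in the mat's frame
- cup1: Yellow open sample cup, upright, loose, dia 40, 36 tall, 35 g. Origin: centre of its underside, z up; starts on the grey mat (top 3 above the table), out of line. The three cups are alike and may go to any ring.
- cup2: Yellow open sample cup, upright, loose, dia 40, 36 tall, 35 g. Origin: centre of its underside, z up; starts on the grey mat (top 3 above the table), out of line. The three cups are alike and may go to any ring.
- cup3: Yellow open sample cup, upright, loose, dia 40, 36 tall, 35 g. Origin: centre of its underside, z up; starts on the grey mat (top 3 above the table), out of line. The three cups are alike and may go to any ring.
- holder_blue: Blue jar holder fixed to the table: base 90 x 90 x 6 with four jaws up to 35 high round the jar. Origin: centre of its underside, in line with the jar's axis.
- holder_white: White jar holder, same shape; the jar in it is to be left closed.
- jar_a: Amber glass jar, rigidly fixed upright, dia 62, 64 tall to its flat shoulder. Origin: centre of its underside, z up, 6 above the table. Of jar_a and jar_b one stands in the blue holder, the other in the white; which is which changes. They look alike, but one opens anticlockwise, the other clockwise (from above); nothing shows which.
- jar_b: Amber glass jar, rigidly fixed upright, dia 62, 64 tall to its flat shoulder. Origin: centre of its underside, z up, 6 above the table. Of jar_a and jar_b one stands in the blue holder, the other in the white; which is which changes. They look alike, but one opens anticlockwise, the other clockwise (from above); nothing shows which.
- cap_a: White cap of jar_a, loose, dia 52, 24 tall, about 30 g, closed top with a red bar mark along its +x. Origin: centre of its lower rim, z up. Screwed on, its rim is 72 and its top 96 above the table, 2 above the jar's shoulder. It does not rise while turned, and cannot be pulled off before it is turned free. After 20 of lift it is clear of the neck.
- cap_b: White cap of jar_b, loose, dia 52, 24 tall, about 30 g, closed top with a red bar mark along its +x. Origin: centre of its lower rim, z up. Screwed on, its rim is 72 and its top 96 above the table, 2 above the jar's shoulder. It does not rise while turned, and cannot be pulled off before it is turned free. After 20 of lift it is clear of the neck.
- neck_a (a point): Centre of the top of jar_a's neck (dia 32, ledges to dia 43, hidden by the cap), 86 above the jar's underside. Quick-turn thread: turned the wrong way the cap meets a hard stop within some 10 degrees; the right way it runs almost freely, can be lifted after 45 to 60 degrees from its start, and meets a stop at 75 to 90 degrees, still free to lift.
- neck_b (a point): Centre of the top of jar_b's neck (dia 32, ledges to dia 43, hidden by the cap), 86 above the jar's underside. Quick-turn thread: turned the wrong way the cap meets a hard stop within some 10 degrees; the right way it runs almost freely, can be lifted after 45 to 60 degrees from its start, and meets a stop at 75 to 90 degrees, still free to lift.
- steel_ring: Bystander: loose steel ring, dia 56, 22 tall; origin centre of underside
- snap_ring: Bystander: loose orange ring, dia 44, 12 tall; origin centre of underside
- film_box: Bystander: loose cardboard box 50 x 75 x 40 tall; origin centre of underside
- press_tube: Bystander: loose upright aluminium cylinder, dia 38, 85 tall; origin centre of underside
- marker: Bystander: marker pen lying along its y, 130 long, 16 thick; origin below its middle
Not all that is in view belongs to the job. Leave any black look-alike of the cap_b alone.

How it is judged:
By the outcome, as a careful person would: the job done as asked, in the order asked, and still so for the second after the job is handed in, while the arm keeps its last pose, push and grip.
It also fails if it takes over 66 s, if anything falls off the work surface, if the arm or the gripper's body presses on something with over 40 N, if the wrist force passes 120 N, or if a joint passes its speed limit or range.

ROBOT

A 7-joint arm with a two-finger parallel gripper is mounted at the origin on the work surface. World frame = base frame: x ahead of the robot, y to its left, z up, the work surface at z = 0. Lengths are in m, angles in degrees, forces in N, time in s.
With the tool pointing down it reaches from about 0.4 to 0.85 m from the base axis. Payload 10.4 kg.
Tool frame: the origin (TCP) lies on the centre line of the jaws, within the pads' length; the fingertips stand 22 mm ahead of it and the grasp point (between the pads) lies 3 mm ahead of it (bot.tip_reach is the z of the fingertips in the tool frame, in m); z points along the fingers, y is the line along which they close (so a half turn about z gives the same grasp; the last joint's range is limited). The gripper opens to 85 mm and grips with 20 to 120 N. Pads are 22 mm wide; open, the fingers measure 114 mm over their backs; the gripper's body (76 mm by 85 mm) begins 54 mm behind the grasp point. The pads swing forward as they close: fully open they stand 13 mm farther back than shut.
Start: joints at [63.965, 19.034, -3.707, 83.658, 1.238, 77.344, -5.071], TCP at [0.262, -0.568, 0.253] pointing down, gripper open.
Joint ranges: [-148.97, 148.97], [-28.65, 121.19], [-84.17, 76.75], [9.2, 138.47], [-72.65, 252.65], [3.7, 117.97], [-149.18, 149.18]. Speed limits (degrees/s): [127.2, 127.2, 159.86, 159.86, 180, 180, 180].

INTERFACE

Orientations are given as a 3x3 rotation matrix whose columns are the frame's x, y, z axes.
In Python, from station import bot gives the robot as it stands.
- The arm moves only by the tool carry_out, never from a script. Its argument "series" is a list of rows, each a list of 2 entries, a list of its own where there are three numbers: the shift along the tool's x, y, z in m, then the turn, a rotation vector about the tool's x, y, z in rad. A call has 1 to 20 rows; each row is the pose to reach, as a shift and turn from the pose commanded when the call began, along the tool's axes at that moment; what a row does not reach only later rows make up. A row lasts 1/10 s, in which the tool goes at most 50 mm and 8.59 degrees, less where a joint would pass 70% of its speed; a pose out of reach is approached as far as the arm can. A call with a gripper value outside its range is refused whole. "grip" is the gripper's target within -1 to 1 (shut at 1, half-way at 0, fully open at -1), set as the call begins (left out, the last holds). The fingers move at their own pace and stop on an object; "squeeze" is the grip in N (left out, the last holds). Time passes only in rows, so rows that repeat a pose let the fingers close. It gives the time, the measured TCP pose, the force, the opening and the grip force at its end, in the units of the state.
- bot.state(): the state, without advancing time (a new reading comes with each control period).
- bot.read_camera(name): name is "side" or "top" or "wrist"; returns (picture, depth): 420x560x3 uint8, red, green, blue; 420x560 float32, m along the optical axis (not along the pixel's ray), 0 where there is no reading.
- bot.camera_model(name): a dict with "K" (3x3 intrinsics, pixels), "rvec" (rotation vector, rad) and "tvec" (3), from world to camera coordinates, as OpenCV has them; the wrist camera has in their place "mount" (4x4, takes a point from camera to tool coordinates, whose origin is the TCP and whose axes are the flange's). Camera axes: x right, y down, z forward; pixel columns grow to the right and rows downward; lengths in m; the calibration is good to about 2 mm. A picture is of the moment at which its call begins: read the wrist's pose just before it. camera_model takes no time and is no camera call.
- bot.sign_off(): hands the job in; it is judged then, once.
Trained networks look in the newest picture that a camera, given by its name, has taken for a name from the list of things; names that differ only in an ending like _2 or _b are one class to them, and where a whole thing is asked for, a point or a joint stands for the part that bears it (a point fixed in the world has none). Each returns a list of dicts, best first, with "p" (0 to 1); they miss things now and then, are a little off and sometimes report something else, mostly with a low value. They report only what shows in the picture. A call takes as long as a camera call. They do not tell look-alikes from the thing itself.
- bot.find_in(label, camera): "xyz" ([x, y, z] in m, in world coordinates, good to about 4 mm: the middle of the surface that is visible of it).
- bot.landmark_of(label, camera): "xyz" ([x, y, z] in m, in world coordinates, good to about 4 mm: a listed point, or the origin of a listed thing).
The state is a dict: "time_s": time; "joints": joint angles; "qvel": joint speeds; "tau": joint torques, N m; "tcp_pos": TCP position; "orientation": TCP orientation; "contact_force": force on the tool from outside, world axes, zero at the start; "torque": the same for the moment, N m; "gripper_width": finger opening in m; "gripper_force": force on a finger pad.
Only numpy, scipy, OpenCV 4.12 (cv2) and the standard library are available. Lean on these libraries where they do the work, as an engineer would, in place of code of your own. Each camera call takes 0.05 s, during which the arm holds its last target. There are 200 camera calls.

## Working session

There is one attempt and no reset: what is moved stays moved. The work goes in short steps, Python scripts to look and compute and a tool call to move; the robot and the scene stay as the last step left them, time stands still between calls to the robot, and variables do not carry over. Pictures are saved under pics/ and viewed, at most 10 in all, crops included, and the job is handed in when it is done.

Besides the shell and the picture viewer there is one more tool, called after "Call:" as name([rows], argument=value, ...), one row to a line, values as JSON. carry_out: Moves the arm, as the interface text tells. Its arguments: {"type":"object","properties":{"series":{"type":"array"},"grip":{"type":"number"},"squeeze":{"type":"number"}},"required":["series"]}

```bash
mkdir -p pics; ls
python3 - <<'E'
from station import bot
import cv2,numpy as np
s=bot.state(); print(s['time_s'],s['tcp_pos'],np.round(s['orientation'],3).tolist(),s['gripper_width'],bot.tip_reach)
for c in ['top','side']:
    im,d=bot.read_camera(c); cv2.imwrite(f'pics/{c}0.png',im[:,:,::-1]); np.save(f'{c}_d.npy',d); np.save(f'{c}_im.npy',im)
    m=bot.camera_model(c); print(c,m)
for l in ['mat','ring1','ring2','ring3','cup1','holder_blue','holder_white','jar_a','cap_a']:
    print(l,[(np.round(r['xyz'],4).tolist(),round(r['p'],2)) for r in bot.landmark_of(l,'top')])
E
```

```text
pics
0.0 [ 0.26139171 -0.56732376  0.25249612] [[0.908, 0.418, -0.001], [0.418, -0.908, 0.001], [-0.0, -0.001, -1.0]] 0.08542530394946278 0.022
top {'K': array([[390.68800635,   0.        , 278.70735087],
       [  0.        , 390.68800635, 211.16203273],
       [  0.        ,   0.        ,   1.        ]]), 'rvec': array([ 2.18030446, -2.2143857 ,  0.05090478]), 'tvec': array([0.11470794, 0.54863774, 0.88783473])}
side {'K': array([[389.55783124,   0.        , 278.48655355],
       [  0.        , 389.55783124, 211.88322967],
       [  0.        ,   0.        ,   1.        ]]), 'rvec': array([ 0.61202136, -2.51480156,  1.325288  ]), 'tvec': array([0.53298411, 0.17815169, 0.85666655])}
mat [([0.5435, -0.1612, 0.0027], 0.85), ([0.6029, 0.1222, 0.0712], 0.56)]
ring1 [([0.5876, -0.1516, 0.0038], 0.83), ([0.5778, -0.0827, 0.0015], 0.73), ([0.6012, -0.2266, 0.0065], 0.65)]
ring2 [([0.5876, -0.1516, 0.0038], 0.83), ([0.5778, -0.0827, 0.0015], 0.73), ([0.6012, -0.2266, 0.0065], 0.65)]
ring3 [([0.5876, -0.1516, 0.0038], 0.83), ([0.5778, -0.0827, 0.0015], 0.73), ([0.6012, -0.2266, 0.0065], 0.65)]
cup1 [([0.5197, -0.1511, 0.0003], 0.88), ([0.4817, -0.2378, 0.0052], 0.74), ([0.5037, -0.1026, 0.0016], 0.62), ([0.5985, 0.298, 0.0011], 0.46)]
holder_blue [([0.5802, -0.0802, 0.0003], 0.71), ([0.6001, 0.1225, 0.0018], 0.68)]
holder_white [([0.4456, 0.3186, 0.0009], 0.7), ([0.6011, -0.229, 0.0075], 0.6)]
jar_a [([0.6019, 0.1216, 0.0038], 0.64), ([0.4454, 0.3153, 0.0081], 0.56)]
cap_a [([0.6034, 0.1247, 0.0715], 0.98), ([0.4461, 0.315, 0.0726], 0.94), ([0.4589, 0.435, 0.0015], 0.78), ([0.3419, 0.4017, -0.0], 0.75), ([0.3363, 0.295, -0.0006], 0.73), ([0.3451, 0.2126, 0.001], 0.56), ([0.4469, 0.3146, 0.0086], 0.3)]
```

View pics/top0.png

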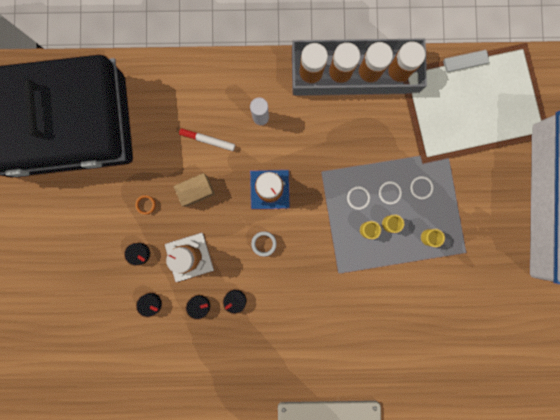

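View pics/side0.png

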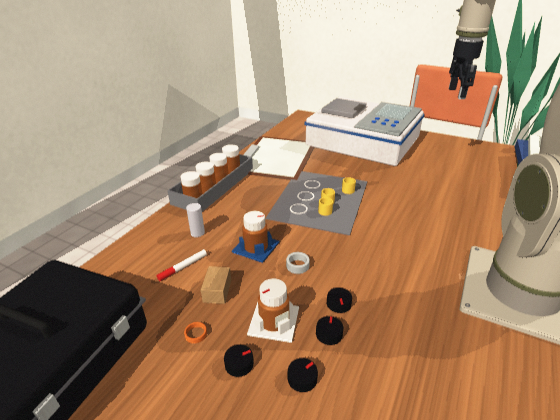

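The top view shows the cups at (371,230), (394,224) and (433,238), and the rings at (358,198), (390,193) and (422,188). The blue holder's cap is at (269,185) and the white holder's at (183,259).

Possible mix-ups:
- **Caps:** blue-holder cap (269,185) is the target. The white-holder cap (183,259), the black look-alikes (137,254), (149,305), (198,307) and (235,302), and the rack vials (314–411,55) are not.
- **Cups:** only the three yellow ones. The network's 4th "cup" at (0.60,0.30) is the orange snap ring at (145,205).

Next I'll measure these precisely and check a close crop.

```bash
cat > h.py <<'E'
import numpy as np,cv2
from station import bot
def world(cam,d):
    m=bot.camera_model(cam);K=m['K'];R=cv2.Rodrigues(m['rvec'])[0]
    v,u=np.mgrid[0:420,0:560]
    pc=np.stack([(u-K[0,2])/K[0,0]*d,(v-K[1,2])/K[1,1]*d,d],-1)
    return (pc-m['tvec'])@R
def plane(cam,uv,z):
    m=bot.camera_model(cam);R=cv2.Rodrigues(m['rvec'])[0]
    ray=np.linalg.inv(m['K'])@[uv[0],uv[1],1]@R; o=-R.T@m['tvec']
    return o+ray*(z-o[2])/ray[2]
def blobs(mask,amin):
    n,l,s,c=cv2.connectedComponentsWithStats(mask.astype(np.uint8))
    return [(l==i,s[i],c[i]) for i in range(1,n) if s[i,4]>=amin]
E
python3 - <<'E'
from h import *
im=np.load('top_im.npy');d=np.load('top_d.npy');P=world('top',d)
hsv=cv2.cvtColor(im,cv2.COLOR_RGB2HSV)
y=cv2.inRange(hsv,(22,120,80),(35,255,255))>0
reg=np.zeros_like(y);reg[155:275,320:470]=1
for b,s,c in blobs(y&reg,60):
    q=P[b]; r=q[(q[:,2]>.03)&(q[:,2]<.048)]
    (cx,cy),rad=cv2.minEnclosingCircle(r[:,:2].astype(np.float32)); print('cup',c.round(1),s[4],len(r),np.round([cx,cy,rad,q[:,2].max()],4))
w=(im.min(2)>135)&reg
for b,s,c in blobs(w,30):
    cn=max(cv2.findContours(b.astype(np.uint8),0,2)[0],key=len); e=cv2.fitEllipse(cn); print('ring',np.round(e[0],1),np.round(e[1],1),plane('top',e[0],.003).round(4))
g=(hsv[...,1]<60)&reg&(P[...,2]<.012)
g=cv2.morphologyEx(g.astype(np.uint8),cv2.MORPH_CLOSE,np.ones((15,15)))
b=max(blobs(g,100),key=lambda t:t[1][4])[0]
cn=cv2.findContours(b.astype(np.uint8),0,2)[0][0]; R=cv2.minAreaRect(cn); print('mat',plane('top',R[0],.003).round(4),R[1],R[2])
c=[plane('top',p,.003)[:2].round(4).tolist() for p in cv2.boxPoints(R)];print(c)
# caps
for n,(u,v) in {'blue':(269,185),'white':(183,259)}.items():
    mk=np.zeros_like(y);mk[v-25:v+25,u-25:u+25]=1
    q=P[mk&(P[...,2]>.09)&(P[...,2]<.105)]
    (cx,cy),rad=cv2.minEnclosingCircle(q[:,:2].astype(np.float32)); print(n,cx,cy,rad,np.median(q[:,2]),q.mean(0))
print('heights z near things', [(n,P[v-14:v+14,u-14:u+14,2].max().round(3)) for n,u,v in [('steel',264,244),('tube',260,110),('film',193,189),('rack',360,60)]])
a=cv2.resize(im[140:280,230:470],None,fx=3.3,fy=3.3,interpolation=2);cv2.imwrite('pics/crop.png',a[:,:,::-1])
E
```

```text
cup [392.9 223.3] 300 93 [ 0.5174 -0.1516  0.0203  0.043 ]
cup [370.2 229.8] 291 82 [ 0.5035 -0.0993  0.0201  0.0423]
cup [432.5 237.4] 329 106 [ 0.484  -0.2413  0.0208  0.9127]
ring [421.3 187.3] [22.2 22.9] [ 0.6015 -0.2279  0.003 ]
ring [389.6 192.7] [23.  23.1] [ 0.5899 -0.1536  0.003 ]
ring [358.  197.8] [22.9 23.6] [ 0.5792 -0.0794  0.003 ]
mat [ 0.5454 -0.1608  0.003 ] (103.20689392089844, 129.4114227294922) 80.65532684326172
[[0.6427, 0.0056], [0.6876, -0.2951], [0.449, -0.3254], [0.4052, -0.0283]]
blue 0.6021324992179871 0.12713821232318878 0.026501500979065895 0.09634412929544922 [0.60173013 0.12734765 0.09634838]
white 0.4476530849933624 0.31567397713661194 0.026329221203923225 0.09681942783479149 [0.44777938 0.31511614 0.09666136]
heights z near things [('steel', np.float64(0.913)), ('tube', np.float64(0.913)), ('film', np.float64(0.913)), ('rack', np.float64(0.913))]
```

View pics/crop.png

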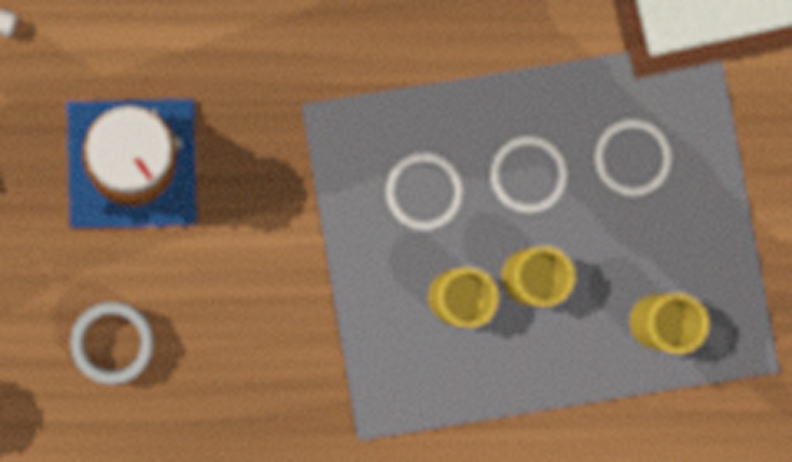

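The crop confirms three yellow cups, three empty rings and the white cap with the red bar in the blue holder. I'll move cup A (middle) to ring 2 first, then B to ring 3, then C to ring 1, closing roughly along mat x.

Call:
carry_out([
  [[0.04, -0.027, 0], [0, 0, -0.135]],
  [[0.08, -0.054, 0], [0, 0, -0.27]],
  [[0.12, -0.081, 0], [0, 0, -0.405]],
  [[0.16, -0.108, 0], [0, 0, -0.54]],
  [[0.2, -0.135, 0], [0, 0, -0.675]],
  [[0.24, -0.162, 0.01], [0, 0, -0.81]],
  [[0.28, -0.189, 0.03], [0, 0, -0.945]],
  [[0.32, -0.216, 0.05], [0, 0, -1.08]],
  [[0.36, -0.244, 0.07], [0, 0, -1.215]],
  [[0.39, -0.262, 0.09], [0, 0, -1.32]],
  [[0.406, -0.271, 0.1], [0, 0, -1.35]],
  [[0.406, -0.271, 0.1], [0, 0, -1.35]],
  [[0.406, -0.271, 0.1], [0, 0, -1.35]],
], grip=-1, squeeze=25)

```text
time_s: 1.85
tcp_pos: [0.5168, -0.1524, 0.1534]
orientation: [[-0.208, 0.978, -0.0], [0.978, 0.208, -0.0], [-0.0, -0.0, -1.0]]
contact_force: [0.1, -1.5, -0.1]
gripper_width: 0.0854
gripper_force: 0.0
```

```bash
cat >> h.py <<'E'
def st():
    s=bot.state(); R=np.array(s['orientation'])
    print('t',round(s['time_s'],2),'tcp',np.round(s['tcp_pos'],4),'yang',np.degrees(np.arctan2(R[1,1],R[0,1])).round(2),'z',R[:,2].round(3),'w',round(s['gripper_width'],4),'gf',s['gripper_force'],'F',np.round(s['contact_force'],1),'M',np.round(s['torque'],2),'j',np.round(s['joints'],0))
    return s,R
def shift(goal,s,R): print('shift',np.round(R.T@(np.array(goal)-s['tcp_pos']),4))
E
python3 - <<'E'
from h import *
s,R=st()
im,d=bot.read_camera('wrist'); m=bot.camera_model('wrist')
np.savez('w1',im=im,d=d); cv2.imwrite('pics/w1.png',im[:,:,::-1])
K=m['K'];v,u=np.mgrid[0:420,0:560]
pc=np.stack([(u-K[0,2])/K[0,0]*d,(v-K[1,2])/K[1,1]*d,d],-1)
T=np.array(m['mount']);P=(pc@T[:3,:3].T+T[:3,3])@R.T+s['tcp_pos']
y=cv2.inRange(cv2.cvtColor(im,cv2.COLOR_RGB2HSV),(22,120,80),(35,255,255))>0
for b,sx,c in blobs(y,200):
    q=P[b&(d>0)];r=q[(q[:,2]>.034)&(q[:,2]<.045)]
    if len(r)>20:
        (cx,cy),rad=cv2.minEnclosingCircle(r[:,:2].astype(np.float32)); print(c.round(),sx,np.round([cx,cy,rad],4))
w=(im.min(2)>135)
for b,sx,c in blobs(w,100):
    cn=max(cv2.findContours(b.astype(np.uint8),0,2)[0],key=len); e=cv2.fitEllipse(cn); print('ring?',np.round(e[0]),np.round(e[1]),P[b&(d>0)].mean(0).round(4))
E
```

```text
t 1.85 tcp [ 0.5168 -0.1524  0.1534] yang 12.01 z [-0. -0. -1.] w 0.0854 gf 0.0 F [ 0.1 -1.5 -0.1] M [-0.07  0.   -0.  ] j [ 38.  15. -30. 103.   8.  64.  17.]
[279. 149.] [ 254  123   51   53 2123] [ 0.5049 -0.1     0.02  ]
[282. 211.] [ 258  183   48   56 2082] [ 0.5182 -0.1521  0.0202]
[228. 290.] [ 204  262   48   57 2038] [ 0.485  -0.2412  0.0205]
ring? [303. 175.] [307. 364.] [ 0.5423 -0.1253  0.006 ]
ring? [498. 325.] [ 63. 173.] [ 0.7965 -0.2425  0.0084]
ring? [439. 241.] [ 66. 289.] [ 0.7664 -0.3566  0.0055]
```

Call:
carry_out([
  [[0, 0.001, 0.035], [0, 0, 0]],
  [[0, 0.001, 0.075], [0, 0, 0]],
  [[0, 0.001, 0.105], [0, 0, 0]],
  [[0, 0.001, 0.119], [0, 0, 0]],
  [[0, 0.001, 0.119], [0, 0, 0]],
])

```text
time_s: 2.4
tcp_pos: [0.5168, -0.1525, 0.0334]
orientation: [[-0.207, 0.978, -0.002], [0.978, 0.207, 0.0], [0.001, -0.002, -1.0]]
contact_force: [0.0, -0.3, 0.5]
gripper_width: 0.0852
gripper_force: 0.0
```

Call:
carry_out([
  [[0, 0, 0], [0, 0, 0]],
  [[0, 0, 0], [0, 0, 0]],
  [[0, 0, 0], [0, 0, 0]],
  [[0, 0, 0], [0, 0, 0]],
  [[0, 0, 0], [0, 0, 0]],
  [[0, 0, 0], [0, 0, 0]],
  [[0, 0, 0], [0, 0, 0]],
], grip=1, squeeze=25)

```text
time_s: 3.1
tcp_pos: [0.5187, -0.1518, 0.0358]
orientation: [[-0.209, 0.978, 0.002], [0.978, 0.209, -0.001], [-0.001, 0.002, -1.0]]
contact_force: [-1.7, 0.4, 7.2]
gripper_width: 0.0391
gripper_force: 24.5
```

Call:
carry_out([
  [[0, 0, -0.012], [0, 0, 0]],
  [[0, 0.005, -0.025], [0, 0, 0]],
  [[-0.006, 0.025, -0.025], [0, 0, 0]],
  [[-0.012, 0.05, -0.025], [0, 0, 0]],
  [[-0.0165, 0.07, -0.025], [0, 0, 0]],
  [[-0.0165, 0.07, -0.025], [0, 0, 0]],
  [[-0.0165, 0.07, -0.013], [0, 0, 0]],
  [[-0.0165, 0.07, -0.006], [0, 0, 0]],
  [[-0.0165, 0.07, -0.002], [0, 0, 0]],
  [[-0.0165, 0.07, -0.002], [0, 0, 0]],
])

```text
time_s: 4.1
tcp_pos: [0.589, -0.153, 0.0359]
orientation: [[-0.209, 0.978, -0.001], [0.978, 0.209, -0.0], [0.0, -0.001, -1.0]]
contact_force: [0.1, 0.1, 0.1]
gripper_width: 0.0391
gripper_force: 25.9
```

Call:
carry_out([
  [[0, 0.001, 0.001], [0, 0, 0]],
  [[0, 0.001, 0.002], [0, 0, 0]],
  [[0, 0.001, 0.002], [0, 0, 0]],
])

```text
time_s: 4.4
tcp_pos: [0.59, -0.1529, 0.0354]
orientation: [[-0.209, 0.978, -0.001], [0.978, 0.209, -0.001], [-0.001, -0.002, -1.0]]
contact_force: [-9.9, 1.4, 15.1]
gripper_width: 0.0392
gripper_force: 27.3
```

Call:
carry_out([
  [[0, 0, 0], [0, 0, 0]],
  [[0, 0, 0], [0, 0, 0]],
  [[0, 0, 0], [0, 0, 0]],
  [[0, 0, 0], [0, 0, 0]],
  [[0, 0, -0.02], [0, 0, 0]],
  [[0, 0, -0.045], [0, 0, 0]],
  [[0, 0, -0.07], [0, 0, 0]],
  [[0, 0, -0.07], [0, 0, 0]],
], grip=-1)

```text
time_s: 5.2
tcp_pos: [0.5928, -0.1529, 0.1079]
orientation: [[-0.209, 0.978, 0.005], [0.978, 0.209, -0.001], [-0.003, 0.005, -1.0]]
contact_force: [0.8, -0.7, 0.9]
gripper_width: 0.0854
gripper_force: 0.0
```

```bash
cat >> h.py <<'E'
def cups():
    im,d=bot.read_camera('top');P=world('top',d)
    y=cv2.inRange(cv2.cvtColor(im,cv2.COLOR_RGB2HSV),(22,120,80),(35,255,255))>0
    y[:155]=y[275:]=0;y[:,:320]=y[:,470:]=0
    for b,s,c in blobs(y,60):
        q=P[b]; r=q[(q[:,2]>.03)&(q[:,2]<.048)]
        if len(r)<5: continue
        (cx,cy),rad=cv2.minEnclosingCircle(r[:,:2].astype(np.float32)); print('cup',c.round(1),s[4],np.round([cx,cy,rad],4))
    return im
E
python3 - <<'E'
from h import *
s,R=st(); cups(); shift([.5042,-.0997,.034],s,R)
E
```

```text
t 5.2 tcp [ 0.5928 -0.1529  0.1079] yang 12.09 z [ 0.005 -0.001 -1.   ] w 0.0854 gf 0.0 F [ 0.8 -0.7  0.9] M [ 0.02 -0.02  0.03] j [ 32.  27. -28.  94.  14.  62.  12.]
cup [392.3 191.5] 288 [ 0.5898 -0.152   0.0198]
cup [370.1 229.8] 289 [ 0.5034 -0.0992  0.0201]
cup [432.6 237.4] 331 [ 0.4845 -0.2404  0.0207]
shift [ 0.0708 -0.0758  0.0733]
```

Call:
carry_out([
  [[0.02, -0.021, 0], [0, 0, 0]],
  [[0.045, -0.047, 0], [0, 0, 0]],
  [[0.065, -0.068, 0], [0, 0, 0]],
  [[0.07, -0.073, 0], [0, 0, 0]],
  [[0.07, -0.073, 0.015], [0, 0, 0]],
  [[0.07, -0.073, 0.04], [0, 0, 0]],
  [[0.07, -0.073, 0.06], [0, 0, 0]],
  [[0.07, -0.073, 0.068], [0, 0, 0]],
  [[0.07, -0.073, 0.068], [0, 0, 0]],
])

```text
time_s: 6.15
tcp_pos: [0.5042, -0.0996, 0.0345]
orientation: [[-0.209, 0.978, -0.003], [0.978, 0.209, 0.001], [0.002, -0.002, -1.0]]
contact_force: [1.0, 0.1, 0.6]
gripper_width: 0.0857
gripper_force: 0.0
```

Call:
carry_out([
  [[0, 0, 0], [0, 0, 0]],
  [[0, 0, 0], [0, 0, 0]],
  [[0, 0, 0], [0, 0, 0]],
  [[0, 0, 0], [0, 0, 0]],
  [[0, 0, 0], [0, 0, 0]],
  [[0, 0, 0], [0, 0, 0]],
  [[0, 0, 0], [0, 0, 0]],
], grip=1)

```text
time_s: 6.85
tcp_pos: [0.5053, -0.0997, 0.0372]
orientation: [[-0.209, 0.978, 0.001], [0.978, 0.209, -0.001], [-0.001, 0.001, -1.0]]
contact_force: [-0.7, -0.1, 7.6]
gripper_width: 0.0392
gripper_force: 25.0
```

Call:
carry_out([
  [[0, 0, -0.012], [0, 0, 0]],
  [[0, 0.005, -0.025], [0, 0, 0]],
  [[0.001, 0.027, -0.025], [0, 0, 0]],
  [[0.003, 0.055, -0.025], [0, 0, 0]],
  [[0.004, 0.077, -0.025], [0, 0, 0]],
  [[0.004, 0.077, -0.025], [0, 0, 0]],
  [[0.004, 0.077, -0.013], [0, 0, 0]],
  [[0.004, 0.077, -0.006], [0, 0, 0]],
  [[0.004, 0.077, -0.002], [0, 0, 0]],
  [[0.004, 0.077, -0.001], [0, 0, 0]],
  [[0.004, 0.077, -0.0005], [0, 0, 0]],
  [[0.004, 0.077, -0.0005], [0, 0, 0]],
])

```text
time_s: 8.05
tcp_pos: [0.5782, -0.08, 0.0371]
orientation: [[-0.209, 0.978, -0.002], [0.978, 0.209, -0.001], [-0.0, -0.002, -1.0]]
contact_force: [-3.5, 0.2, 6.6]
gripper_width: 0.0388
gripper_force: 26.2
```

Call:
carry_out([
  [[0, 0, 0], [0, 0, 0]],
  [[0, 0, 0], [0, 0, 0]],
  [[0, 0, 0], [0, 0, 0]],
  [[0, 0, 0], [0, 0, 0]],
  [[0, 0, -0.02], [0, 0, 0]],
  [[0, 0, -0.045], [0, 0, 0]],
  [[0, 0, -0.065], [0, 0, 0]],
  [[0, 0, -0.065], [0, 0, 0]],
], grip=-1)

```text
time_s: 8.85
tcp_pos: [0.5809, -0.0795, 0.1047]
orientation: [[-0.209, 0.978, 0.005], [0.978, 0.209, -0.001], [-0.002, 0.004, -1.0]]
contact_force: [0.5, 0.5, 0.1]
gripper_width: 0.0857
gripper_force: 0.0
```

Run:
```python
from h import *
s,R=st(); cups(); shift([.4846,-.2411,.036],s,R)
```

```text
t 8.85 tcp [ 0.5809 -0.0795  0.1047] yang 12.09 z [ 0.005 -0.001 -1.   ] w 0.0857 gf 0.0 F [0.5 0.5 0.1] M [ 0.04 -0.   -0.  ] j [ 28.  24. -30.  98.  14.  61.   5.]
cup [358.3 198.2] 195 [ 0.5776 -0.0782  0.0193]
shift [-0.1377 -0.1283  0.0683]
```

Call:
carry_out([
  [[-0.02, -0.018, 0], [0, 0, 0]],
  [[-0.05, -0.045, 0], [0, 0, 0]],
  [[-0.085, -0.077, 0], [0, 0, 0]],
  [[-0.115, -0.104, 0], [0, 0, 0]],
  [[-0.132, -0.12, 0], [0, 0, 0]],
  [[-0.138, -0.126, 0], [0, 0, 0]],
  [[-0.138, -0.126, 0.015], [0, 0, 0]],
  [[-0.138, -0.126, 0.04], [0, 0, 0]],
  [[-0.138, -0.126, 0.06], [0, 0, 0]],
  [[-0.138, -0.126, 0.067], [0, 0, 0]],
  [[-0.138, -0.126, 0.067], [0, 0, 0]],
])

```text
time_s: 10.0
tcp_pos: [0.4847, -0.2389, 0.0332]
orientation: [[-0.212, 0.977, -0.002], [0.977, 0.212, 0.002], [0.002, -0.002, -1.0]]
contact_force: [0.1, 0.6, -0.2]
gripper_width: 0.0854
gripper_force: 0.0
```

Call:
carry_out([
  [[0, 0, 0], [0, 0, 0]],
  [[0, 0, 0], [0, 0, 0]],
  [[0, 0, 0], [0, 0, 0]],
  [[0, 0, 0], [0, 0, 0]],
  [[0, 0, 0], [0, 0, 0]],
  [[0, 0, 0], [0, 0, 0]],
  [[0, 0, 0], [0, 0, 0]],
], grip=1)

```text
time_s: 10.7
tcp_pos: [0.4854, -0.241, 0.0357]
orientation: [[-0.209, 0.978, 0.001], [0.978, 0.209, -0.001], [-0.001, 0.001, -1.0]]
contact_force: [-0.9, 0.6, 5.4]
gripper_width: 0.0394
gripper_force: 24.9
```

Call:
carry_out([
  [[0, 0, -0.012], [0, 0, 0]],
  [[0, 0.005, -0.025], [0, 0, 0]],
  [[-0.003, 0.035, -0.025], [0, 0, 0]],
  [[-0.007, 0.07, -0.025], [0, 0, 0]],
  [[-0.01, 0.1, -0.025], [0, 0, 0]],
  [[-0.0115, 0.117, -0.025], [0, 0, 0]],
  [[-0.0115, 0.117, -0.025], [0, 0, 0]],
  [[-0.0115, 0.117, -0.013], [0, 0, 0]],
  [[-0.0115, 0.117, -0.006], [0, 0, 0]],
  [[-0.0115, 0.117, -0.002], [0, 0, 0]],
  [[-0.0115, 0.117, -0.001], [0, 0, 0]],
  [[-0.0115, 0.117, -0.0005], [0, 0, 0]],
  [[-0.0115, 0.117, -0.0005], [0, 0, 0]],
])

```text
time_s: 12.0
tcp_pos: [0.6008, -0.2281, 0.0357]
orientation: [[-0.209, 0.978, -0.001], [0.978, 0.209, -0.001], [-0.0, -0.001, -1.0]]
contact_force: [-3.6, 0.4, 5.9]
gripper_width: 0.0389
gripper_force: 26.1
```

Call:
carry_out([
  [[0, 0, 0], [0, 0, 0]],
  [[0, 0, 0], [0, 0, 0]],
  [[0, 0, 0], [0, 0, 0]],
  [[0, 0, 0], [0, 0, 0]],
  [[0, 0, -0.03], [0, 0, 0]],
  [[0, 0, -0.075], [0, 0, 0]],
  [[0, 0, -0.12], [0, 0, 0]],
  [[0, 0, -0.12], [0, 0, 0]],
], grip=-1)

```text
time_s: 12.8
tcp_pos: [0.6049, -0.2282, 0.1625]
orientation: [[-0.209, 0.978, 0.01], [0.978, 0.209, -0.004], [-0.006, 0.009, -1.0]]
contact_force: [1.5, -0.9, -0.3]
gripper_width: 0.0855
gripper_force: 0.0
```

Run:
```python
from h import *
s,R=st(); cups(); shift([.602,.127,.17],s,R)
```

```text
t 12.8 tcp [ 0.6049 -0.2282  0.1625] yang 12.09 z [ 0.01  -0.004 -1.   ] w 0.0855 gf 0.0 F [ 1.5 -0.9 -0.3] M [ 0.02 -0.01 -0.06] j [ 37.  27. -27.  86.  13.  69.  20.]
cup [425.3 186.3] 316 [ 0.6    -0.2277  0.0204]
cup [392.3 191.5] 288 [ 0.5895 -0.1521  0.0199]
cup [360.6 197.2] 277 [ 0.5779 -0.0794  0.0202]
shift [ 0.3479  0.0716 -0.0089]
```

Cups are within 2 mm of the ring centres. Next, the cap in the blue holder.

Call:
carry_out([
  [[0.02, 0.004, 0], [0, 0, 0]],
  [[0.06, 0.013, 0], [0, 0, 0]],
  [[0.1, 0.022, 0], [0, 0, 0]],
  [[0.14, 0.03, 0], [0, 0, 0]],
  [[0.18, 0.039, 0], [0, 0, 0]],
  [[0.22, 0.048, 0], [0, 0, 0]],
  [[0.26, 0.056, 0], [0, 0, 0]],
  [[0.3, 0.065, 0], [0, 0, 0]],
  [[0.33, 0.071, 0], [0, 0, 0]],
  [[0.347, 0.075, 0], [0, 0, 0]],
  [[0.347, 0.075, 0], [0, 0, 0]],
  [[0.347, 0.075, 0], [0, 0, 0]],
  [[0.347, 0.075, 0], [0, 0, 0]],
])

```text
time_s: 14.15
tcp_pos: [0.6024, 0.1256, 0.1547]
orientation: [[-0.207, 0.978, -0.001], [0.978, 0.207, -0.001], [-0.001, -0.001, -1.0]]
contact_force: [0.2, -0.1, 0.5]
gripper_width: 0.0853
gripper_force: 0.0
```

Run:
```python
from h import *
s,R=st()
im,d=bot.read_camera('wrist'); m=bot.camera_model('wrist'); cv2.imwrite('pics/w2.png',im[:,:,::-1])
K=m['K'];v,u=np.mgrid[0:420,0:560]
pc=np.stack([(u-K[0,2])/K[0,0]*d,(v-K[1,2])/K[1,1]*d,d],-1)
T=np.array(m['mount']);P=(pc@T[:3,:3].T+T[:3,3])@R.T+s['tcp_pos']
k=(d>0)&(abs(P[...,2]-.096)<.004)&(np.hypot(P[...,0]-.602,P[...,1]-.127)<.05)
b=max(blobs(k,50),key=lambda t:t[1][4])[0];q=P[b]
(cx,cy),rad=cv2.minEnclosingCircle(q[:,:2].astype(np.float32)); print(np.round([cx,cy,rad],4),q.mean(0),len(q)); shift([cx,cy,.099],s,R)
```

```text
t 14.15 tcp [0.6024 0.1256 0.1547] yang 11.97 z [-0.001 -0.001 -1.   ] w 0.0853 gf 0.0 F [ 0.2 -0.1  0.5] M [-0.    0.01  0.02] j [ 10.  26. -34.  91.  15.  68. -15.]
[0.6028 0.1273 0.0266] [0.6025191  0.12873825 0.09595495] 4677
shift [0.0016 0.0008 0.0557]
```

View pics/w2.png

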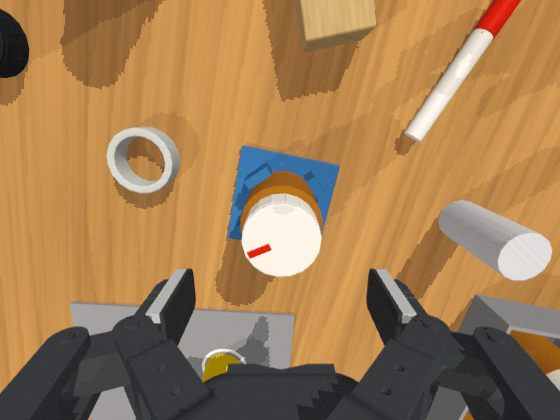

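The cap with the red bar is at (281,236) in the blue holder, between jaws that are well clear.

Call:
carry_out([
  [[0.0015, 0, 0.01], [0, 0, 0]],
  [[0.0015, 0, 0.025], [0, 0, 0]],
  [[0.0015, 0, 0.04], [0, 0, 0]],
  [[0.0015, 0, 0.05], [0, 0, 0]],
  [[0.0015, 0, 0.056], [0, 0, 0]],
  [[0.0015, 0, 0.056], [0, 0, 0]],
  [[0.0015, 0, 0.056], [0, 0, 0]],
])

```text
time_s: 14.9
tcp_pos: [0.6022, 0.1291, 0.0995]
orientation: [[-0.21, 0.978, 0.0], [0.978, 0.21, 0.0], [0.0, 0.0, -1.0]]
contact_force: [-0.1, -0.9, -0.3]
gripper_width: 0.0854
gripper_force: 0.0
```

Call:
carry_out([
  [[0, 0, 0], [0, 0, 0]],
  [[0, 0, 0], [0, 0, 0]],
  [[0, 0, 0], [0, 0, 0]],
  [[0, 0, 0], [0, 0, 0]],
  [[0, 0, 0], [0, 0, 0]],
  [[0, 0, 0], [0, 0, 0]],
], grip=1, squeeze=30)

```text
time_s: 15.5
tcp_pos: [0.6024, 0.129, 0.1001]
orientation: [[-0.209, 0.978, 0.001], [0.978, 0.209, -0.0], [-0.0, 0.001, -1.0]]
contact_force: [-0.6, -0.6, 5.4]
gripper_width: 0.0513
gripper_force: 31.1
```

Run:
```python
from h import *
st()
```

```text
t 15.5 tcp [0.6024 0.129  0.1001] yang 12.09 z [ 0.001 -0.    -1.   ] w 0.0513 gf 31.08453566674143 F [-0.6 -0.6  5.4] M [-0.19  0.43 -0.06] j [  9.  29. -33.  93.  17.  63. -16.]
```

Call:
carry_out([
  [[0, 0, 0], [0, 0, 0]],
  [[0, 0, 0], [0, 0, 0]],
  [[-0.0015, 0, 0], [0, 0, 0]],
  [[-0.0015, 0, 0], [0, 0, 0]],
], grip=-0.6)

```text
time_s: 15.9
tcp_pos: [0.6024, 0.1271, 0.0991]
orientation: [[-0.209, 0.978, -0.0], [0.978, 0.209, -0.0], [-0.0, -0.0, -1.0]]
contact_force: [-0.9, -0.4, 0.2]
gripper_width: 0.068
gripper_force: 0.0
```

Call:
carry_out([
  [[0, 0, 0], [0, 0, 0]],
  [[0, 0, 0], [0, 0, 0]],
  [[0, 0, 0], [0, 0, 0]],
  [[0, 0, 0], [0, 0, 0]],
  [[0, 0, 0], [0, 0, 0]],
], grip=1, squeeze=30)

```text
time_s: 16.4
tcp_pos: [0.6024, 0.1275, 0.0995]
orientation: [[-0.209, 0.978, 0.0], [0.978, 0.209, -0.0], [-0.0, 0.0, -1.0]]
contact_force: [-2.4, -1.5, 4.6]
gripper_width: 0.0515
gripper_force: 31.5
```

Call:
carry_out([
  [[0, 0, 0], [0, 0, -0.05]],
  [[0, 0, 0], [0, 0, -0.1]],
  [[0, 0, 0], [0, 0, -0.15]],
  [[0, 0, 0], [0, 0, -0.2]],
  [[0, 0, 0], [0, 0, -0.25]],
  [[0, 0, 0], [0, 0, -0.25]],
  [[0, 0, 0], [0, 0, -0.25]],
])

```text
time_s: 17.1
tcp_pos: [0.6028, 0.1273, 0.0996]
orientation: [[-0.443, 0.896, 0.001], [0.896, 0.443, 0.0], [-0.0, 0.001, -1.0]]
contact_force: [1.4, -0.8, 3.1]
gripper_width: 0.0516
gripper_force: 31.4
```

Run:
```python
from h import *
st()
```

```text
t 17.1 tcp [0.6028 0.1273 0.0996] yang 26.32 z [ 0.001  0.    -1.   ] w 0.0516 gf 31.43237041309476 F [ 1.4 -0.8  3.1] M [-0.27 -0.33 -0.05] j [ 11.  30. -36.  93.  19.  63.  -3.]
```

Call:
carry_out([
  [[0, 0, 0], [0, 0, -0.06]],
  [[0, 0, 0], [0, 0, -0.13]],
  [[0, 0, 0], [0, 0, -0.2]],
  [[0, 0, 0], [0, 0, -0.27]],
  [[0, 0, 0], [0, 0, -0.34]],
  [[0, 0, 0], [0, 0, -0.41]],
  [[0, 0, 0], [0, 0, -0.48]],
  [[0, 0, 0], [0, 0, -0.48]],
])

```text
time_s: 17.9
tcp_pos: [0.6027, 0.1275, 0.0995]
orientation: [[-0.808, 0.589, 0.001], [0.589, 0.808, 0.0], [-0.0, 0.001, -1.0]]
contact_force: [1.0, -1.4, 5.6]
gripper_width: 0.0515
gripper_force: 31.5
```

Run:
```python
from h import *
st()
```

```text
t 17.9 tcp [0.6027 0.1275 0.0995] yang 53.91 z [ 0.001  0.    -1.   ] w 0.0515 gf 31.4981307531707 F [ 1.  -1.4  5.6] M [-0.14 -0.21  0.01] j [ 15.  31. -41.  93.  22.  64.  22.]
```

42° turned with no torque, so anticlockwise opens it. I'll turn to about 70°, then lift slightly.

Call:
carry_out([
  [[0, 0, 0], [0, 0, -0.07]],
  [[0, 0, 0], [0, 0, -0.14]],
  [[0, 0, 0], [0, 0, -0.21]],
  [[0, 0, 0], [0, 0, -0.28]],
  [[0, 0, 0], [0, 0, -0.35]],
  [[0, 0, 0], [0, 0, -0.42]],
  [[0, 0, 0], [0, 0, -0.48]],
  [[0, 0, 0], [0, 0, -0.48]],
  [[0, 0, 0], [0, 0, -0.48]],
])

```text
time_s: 18.8
tcp_pos: [0.6026, 0.1277, 0.0995]
orientation: [[-0.988, 0.153, 0.001], [0.153, 0.988, 0.0], [-0.001, 0.0, -1.0]]
contact_force: [2.2, 0.0, 4.6]
gripper_width: 0.0514
gripper_force: 31.5
```

Call:
carry_out([
  [[0, 0, -0.002], [0, 0, 0]],
  [[0, 0, -0.004], [0, 0, 0]],
  [[0, 0, -0.006], [0, 0, 0]],
  [[0, 0, -0.006], [0, 0, 0]],
  [[0, 0, -0.006], [0, 0, 0]],
])

```text
time_s: 19.3
tcp_pos: [0.6022, 0.1275, 0.1052]
orientation: [[-0.989, 0.149, -0.0], [0.149, 0.989, -0.0], [0.0, -0.0, -1.0]]
contact_force: [-0.2, -0.6, 0.6]
gripper_width: 0.0512
gripper_force: 31.3
```

Run:
```python
from h import *
st()
```

```text
t 19.3 tcp [0.6022 0.1275 0.1052] yang 81.41 z [-0. -0. -1.] w 0.0512 gf 31.332727787084877 F [-0.2 -0.6  0.6] M [-0.03 -0.02  0.01] j [ 19.  33. -46.  93.  25.  66.  48.]
```

Call:
carry_out([
  [[0, 0, -0.004], [0, 0, 0]],
  [[0, 0, -0.01], [0, 0, 0]],
  [[0, 0, -0.018], [0, 0, 0]],
  [[0, 0, -0.028], [0, 0, 0]],
  [[0, 0, -0.038], [0, 0, 0]],
  [[0, 0, -0.048], [0, 0, 0]],
  [[0, 0, -0.058], [0, 0, 0]],
  [[0, 0, -0.068], [0, 0, 0]],
  [[0, 0, -0.077], [0, 0, 0]],
  [[0, 0, -0.082], [0, 0, 0]],
  [[0, 0, -0.084], [0, 0, 0]],
  [[0, 0, -0.084], [0, 0, 0]],
  [[0, 0, -0.084], [0, 0, 0]],
  [[0, 0, -0.084], [0, 0, 0]],
])

```text
time_s: 20.7
tcp_pos: [0.6022, 0.1275, 0.1888]
orientation: [[-0.989, 0.149, -0.001], [0.149, 0.989, -0.0], [0.001, -0.0, -1.0]]
contact_force: [-0.4, -0.8, -0.6]
gripper_width: 0.0511
gripper_force: 31.3
```

Run:
```python
from h import *
st(); im=cups(); cv2.imwrite('pics/topf.png',im[:,:,::-1])
s,_=bot.read_camera('side'); cv2.imwrite('pics/sidef.png',cv2.resize(s[120:400,140:420],None,fx=2.1,fy=2.1)[:,:,::-1])
```

```text
t 20.7 tcp [0.6022 0.1275 0.1888] yang 81.42 z [-0.001 -0.    -1.   ] w 0.0511 gf 31.333134553860873 F [-0.4 -0.8 -0.6] M [-0.01 -0.04 -0.01] j [ 20.  28. -49.  88.  21.  74.  51.]
cup [425.3 186.3] 314 [ 0.6011 -0.2278  0.0206]
cup [392.4 191.5] 286 [ 0.5895 -0.1519  0.0201]
cup [362.4 195.9] 199 [ 0.5797 -0.0805  0.0194]
```

View pics/sidef.png

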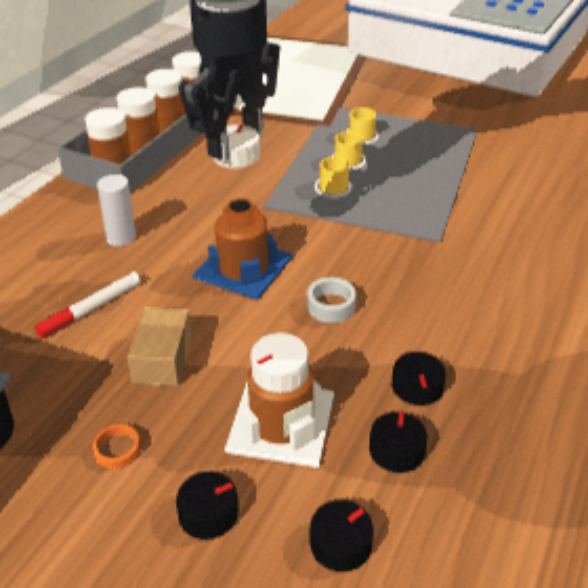

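View pics/topf.png

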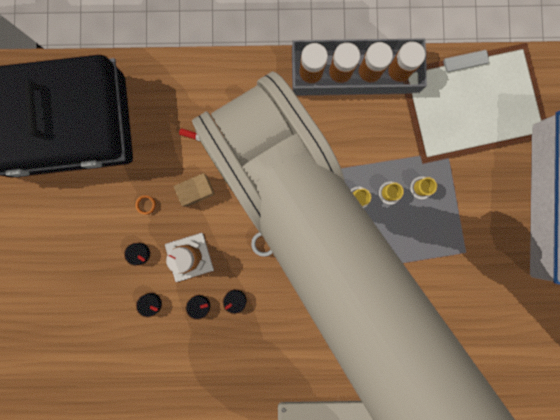

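The side crop shows the open jar in the blue holder at (241,240) and its cap held level above it at (238,147). The cups stand in the three rings at (363,124), (349,150) and (334,176). The white-holder jar at (280,385) is still closed and the bystanders haven't moved.

```bash
python3 -c "
from station import bot
print(bot.sign_off())"
```

```text
the job is handed in; nothing more can be done
None
```

The job is handed in at about 21 s: the three cups measured within about 2 mm of their ring centres, and the blue-holder jar opened anticlockwise, so I never needed to try clockwise; its cap is held level about 9 cm above the jar, the white-holder jar is still closed, and nothing else was moved.

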